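Stow a carton and latch the hatch

ROBOT

A 6-joint arm with a two-finger parallel gripper is mounted at the origin on the work surface. World frame = base frame: x ahead of the robot, y to its left, z up, the work surface at z = 0. Lengths are in mm, angles in rad, forces in N, time in s.
With the tool pointing down it reaches from about 275 to 825 mm from the base axis. Payload 5.2 kg.
Tool frame: the origin (TCP) lies midway between the tips of the shut fingers; the grasp point (between the pads) lies 19 mm behind it (robot.tcp_to_grasp is the distance from the TCP to the grasp point, in mm); z points along the fingers, y is the line along which they close (so a half turn about z gives the same grasp; the last joint's range is limited). The gripper opens to 93 mm and grips with 3 to 60 N. Pads are 15 mm wide; open, the fingers measure 128 mm over their backs; the gripper's body (75 mm by 188 mm) begins 65 mm behind the grasp point.
Start: joints at [0.919, 0.259, 1.535, -0, 1.348, -0.203], TCP at [238.616, 495.547, 218.653] pointing down, gripper open.
Joint ranges: [-3.14, 3.14], [-0.91, 2.08], [0.19, 2.58], [-1.22, 4.36], [0.22, 2.71], [-3.12, 3.12]. Speed limits (rad/s): [2.57, 2.57, 3.14, 3.14, 3.14, 3.14].

INTERFACE

Orientations are given as [roll, pitch, yaw] about the fixed x, y, z axes, in that order (R = Rz(yaw) Ry(pitch) Rx(roll)).
In Python, from bench import robot gives the robot as it stands. The module is installed in compiled form; this text tells all that it offers. Calls block until the motion is done:
- robot.move_ptp(position, orientation): joint-space move of the TCP to a pose.
- robot.move_linear(position, ori=None, speed=150, f_stop=None): straight line of the TCP; ori=None keeps the orientation; speed is the mean speed in mm/s. With f_stop (N) it stops when the force on the tool has changed by that much, and returns True; else False.
- robot.move_j(angles): joint-space move.
- robot.move_gripper(opening): opening from 0.0 (shut) to 1.0 (fully open); the grip force is fixed at half the most; returns when the fingers have stopped.
- robot.sleep(seconds).
- robot.inverse_kinematics(position, orientation): joint angles nearest the present ones, or None.
- robot.get_image(name): name is "side" or "top"; returns a dict with "img" (420x560x3 uint8, blue, green, red), "fovy" (degrees; the focal length in pixels is half the picture's height over the tangent of half this angle, whatever the lens; pixels are square), "cx", "cy" (the principal point, pixels), "eye" and "orientation" of the camera in the world. Camera axes: x right, y down, z forward; pixel columns grow to the right and rows downward; lengths in mm; the calibration is good to about 2 mm. A picture is of the moment at which its call begins. There is no depth.
A pose or a line that the arm cannot do raises robot.MotionError and nothing moves.
- robot.hand_in(): hands the job in; it is judged then, once.
Readings, each from a call of its own:
- robot.current_t(): time.
- robot.current_qpos(): joint angles.
- robot.current_joint_vel(): joint speeds.
- robot.current_joint_efforts(): joint torques, N m.
- robot.current_tcp_pos(): TCP position.
- robot.current_eef_rot(): TCP orientation.
- robot.current_contact_force(): force on the tool from outside, world axes, zero at the start.
- robot.current_ft_torque(): the same for the moment, N m.
- robot.current_gripper_width(): opening from 0.0 (shut) to 1.0 (fully open).
- robot.current_finger_force(): force on a finger pad.
Only numpy, scipy, OpenCV 4.12 (cv2) and the standard library are available. Lean on these libraries where they do the work, as an engineer would, in place of code of your own. Each camera call takes 0.05 s, during which the arm holds its last target. There are 200 camera calls.

TASK

Put the small brown carton away in the tilted stow box on the bench: swing the box's latch lever out of its notch and over its cam, slide the hatch open, lay the carton inside on the sloping floor and let go of it, slide the hatch fully shut again, then swing the latch lever back over its cam until it drops fully home in its low notch. Leave the jar, the big carton and the screwdriver where they are.

Things in the scene. Friction and masses are not known exactly. Their poses are not given: they have to be found in the camera images.
- stowbox: The stow box: a grey box 380 mm wide, 256 mm up its slope, 60 mm thick, leaning 35 degrees towards the robot, fixed to the bench (place and yaw vary). Origin on the bench under it; x away from the robot, y left, z up. FACE AXES, used below: x up the slope, y left (along the face), z square out of the face, up and towards the robot.
- bay_floor (a point): Centre of the rubber floor of the bay, the recess under the hatch; its axes are the face axes. The floor is parallel to the face and 55 mm below it (face surface at z = +55 mm here). The bay is 125 mm along x, 130 mm along y, with straight walls.
- latch_pivot (a point): Foot of the latch lever's axle, on the face surface; face axes. It is 2.5 mm up x, 120 mm to -y and 55 mm out from bay_floor. The lever turns about z. A cam track lifts the lever along z as it turns: 0 mm up to 0.08 rad, then evenly up to 12 mm at 0.85, down to 8 mm at 1.25, level from there. A spring presses it on the cam with about 10 N; let go below 0.85 rad it snaps down to 0, above it to 1.25.
- latch (a joint): Latch lever's turn, rad. 0: locked in the low notch, lever along face +y, a peg under its end behind a lug on the hatch so the hatch cannot open. 1.25 to 1.57 (stop): free, lever pointing down the slope (face -x), resting 8 mm higher. Turning takes 2 to 4 N at the knob. The hatch must be shut to within about 3 mm for the peg to drop in.
- latch_knob (a point): Middle of the upright black round knob at the end of the steel latch lever: 18 mm diameter, 32 mm tall along face z, 65 mm from the axle; 46 mm out from the face when locked, and it rises with the lift. The flat lever's top is 16 mm below this point. Axes turn with the lever (y outwards along it); the knob is round.
- hatch (a joint): Opening of the aluminium hatch, m: 0 shut against its stop, 0.135 fully open (bay wholly clear), sliding along face +y. Panel 150 mm along y, 143 mm along x, its surface 9 mm out from the face. Sliding friction about 2 N; it stays where left.
- hatch_tab (a point): Middle of the black upright grip tab on the hatch: 50 mm along face x, 12 mm thick along face y, 36 mm tall along face z; its middle is 27 mm out from the face. Face axes. When shut it stands 30 mm to +y and 2.5 mm up x from bay_floor.
- carton_mid (a point): Centre of the small brown carton to be stowed, a stiff closed box 66 x 44 x 40 mm (its x, y, z), 0.10 to 0.21 kg, lying flat on the bench to the right of the stow box, with a pale strip along the middle of its top.
- carton: The same small carton: origin at the centre of its underside, same axes.
- lamp_mid (a point): Middle of the thin light bar fixed above the stow box: 22 x 410 x 16 mm, along face y, held by a post at each end. It is 27 mm farther from the robot and 134 mm higher than the middle of the hatch tab, 38 and 118 mm for the locked knob, so a tool pointing straight down on them meets it; one square to the face passes in front of it.
- jar_mid (a point): Middle of a clear jar with a white lid, 52 mm diameter, 75 mm tall, standing to the right of the stow box, nearer or farther than the small carton (they swap places). Not to be moved.
- bigbox_mid (a point): Centre of a big brown carton 130 x 100 x 75 mm, on the bench left of the stow box. Not to be moved.
- driver_grip (a point): Handle of a screwdriver lying on the bench to the left of the stow box. Not to be moved.
Not all that is in view belongs to the job. Leave any purple or red look-alike of the carton alone.

How it is judged (in metres and radians):
On the way, in this order (a step that is already met when the one before it is completed fails the run):
1. the latch lever is swung out of its notch and over the cam's top (value of joint latch above 1.1 rad), for 0.1 s.
2. the hatch is slid open (value of joint hatch above 0.08 m), for 0.1 s.
3. the carton lies in the bay, let go (x of carton_mid in the frame of bay_floor between -0.062 and 0.062 m and y of carton_mid in the frame of bay_floor between -0.062 and 0.062 m and z of carton_mid in the frame of bay_floor between 0.01 and 0.04 m and contact force between carton and the fingers below 0.3 N), for 0.2 s.
4. the hatch is slid fully shut over the carton (x of carton_mid in the frame of bay_floor between -0.062 and 0.062 m and y of carton_mid in the frame of bay_floor between -0.062 and 0.062 m and z of carton_mid in the frame of bay_floor between 0.01 and 0.04 m and value of joint hatch below 0.007 m), for 0.1 s.
5. the latch lever has dropped home in its low notch (value of joint latch below 0.12 rad), for 0.2 s.
At the end, for the whole second after the job is handed in: The carton's centre is within the bay (62 mm of its middle along the face, 10 to 40 mm above its floor), not touched by the fingers; the hatch is shut to within 7 mm and the latch lever is within 0.12 rad of its low notch (all of step 4 and contact force between carton and the fingers below 0.3 N and value of joint latch below 0.12 rad).
It fails at once if the jar is moved more than 30 mm (distance of jar_mid from where it was at the start of the episode above 0.03 m).
It fails at once if the big carton is moved more than 30 mm (distance of bigbox_mid from where it was at the start of the episode above 0.03 m).
It fails at once if the screwdriver is moved more than 30 mm (distance of driver_grip from where it was at the start of the episode above 0.03 m).
It also fails if it takes over 72 s, if anything falls off the work surface, if the arm or the gripper's body presses on something with over 40 N, if the wrist force passes 120 N, or if a joint passes its speed limit or range.

## Working session

There is one attempt and no reset: what is moved stays moved. The work goes in short steps, each a Python script; the robot and the scene stay as the last script left them, time stands still between calls to the robot, and variables do not carry over. Pictures are saved under pics/ and viewed, at most 10 in all, crops included, and the job is handed in when it is done.

```bash
mkdir -p pics; python3 - <<'E'
from bench import robot
import cv2,numpy as np
for n in("side","top"):
    d=robot.get_image(n); cv2.imwrite(f"pics/{n}0.png",d["img"])
    print(n,{k:np.round(v,4).tolist() for k,v in d.items() if k!="img"})
print(robot.current_t(),robot.current_eef_rot(),robot.tcp_to_grasp)
E
```

```text
side {'fovy': 45.9861, 'cx': 282.4684, 'cy': 200.5624, 'eye': [82.3234, 1206.6717, 915.5236], 'orientation': [-2.1098, 0.0253, -2.841]}
top {'fovy': 55.9966, 'cx': 284.2191, 'cy': 208.1786, 'eye': [315.4708, -1.382, 1251.7984], 'orientation': [-2.9914, 0.0105, -1.5889]}
0.1 [-3.14000570e+00 -3.19708105e-04  2.69276485e+00] 18.8
```

View pics/side0.png

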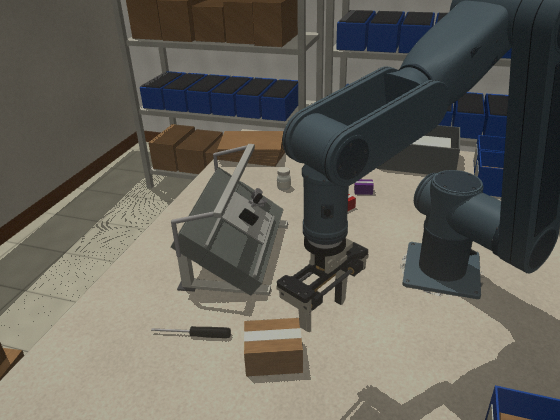

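View pics/top0.png

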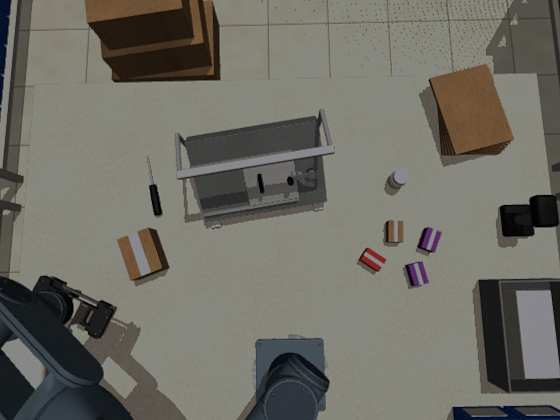

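The candidates for the small carton, in top-view pixels, are brown (395,231), purple (430,239), purple (417,273) and red (372,259). The big carton is at (142,254). I choose the brown one at (395,231), which has the pale strip, and check it in a crop.

```bash
cat > cam.py <<'E'
import numpy as np, cv2
from scipy.spatial.transform import Rotation as Rn
def ray(d,uv):
    f=d["img"].shape[0]/2/np.tan(np.radians(d["fovy"])/2)
    r=Rn.from_euler('xyz',d["orientation"]).apply([(uv[0]-d["cx"])/f,(uv[1]-d["cy"])/f,1])
    return np.array(d["eye"]),r/np.linalg.norm(r)
def onz(d,uv,z):
    e,r=ray(d,uv); return e+r*(z-e[2])/r[2]
def tri(d1,p1,d2,p2):
    e1,r1=ray(d1,p1);e2,r2=ray(d2,p2)
    s=np.linalg.lstsq(np.c_[r1,-r2],e2-e1,rcond=None)[0]
    a,b=e1+s[0]*r1,e2+s[1]*r2
    return (a+b)/2,np.linalg.norm(a-b)
def pix(d,P):
    f=d["img"].shape[0]/2/np.tan(np.radians(d["fovy"])/2)
    c=Rn.from_euler('xyz',d["orientation"]).inv().apply(np.array(P)-d["eye"])
    return np.array([d["cx"]+f*c[0]/c[2],d["cy"]+f*c[1]/c[2]])
E
python3 - <<'E'
from bench import robot
from cam import *
import pickle
D={n:robot.get_image(n) for n in("side","top")}; pickle.dump(D,open("d0.pkl","wb"))
t=D["top"]["img"];s=D["side"]["img"]
def crop(i,x,y,w,h,k): return cv2.resize(i[y:y+h,x:x+w],None,fx=k,fy=k,interpolation=cv2.INTER_CUBIC)
a=crop(t,170,100,170,130,2.35)[:300,:400]
b=crop(t,350,160,100,75*2//2+45,4)[:300,:400] if 0 else crop(t,350,200,100,75,4)
c=crop(s,170,140,120,90,6.6666)[:600,:800]
c=crop(s,215,175,80,60,5)
e=crop(t,232,150,80,60,5)
cv2.imwrite("pics/comp.png",np.vstack([np.hstack([crop(s,165,140,133,100,3)[:300,:399],crop(t,350,200,100,75,4)]),np.hstack([c[:,:399],e])]))
# brown small carton in top, at the ROI
hsv=cv2.cvtColor(t,cv2.COLOR_BGR2HSV)
m=((hsv[...,0]<20)&(hsv[...,0]>4)&(hsv[...,1]>90)).astype(np.uint8)
roi=np.zeros_like(m);roi[215:250,380:412]=1;m*=roi
m=cv2.morphologyEx(m,cv2.MORPH_CLOSE,np.ones((9,9),np.uint8))
ys,xs=np.nonzero(m);print(len(xs),xs.min(),xs.max(),ys.min(),ys.max())
P=np.array([onz(D["top"],q,40)[:2] for q in zip(xs,ys)],np.float32)
print(cv2.minAreaRect(P))
E
```

```text
353 386 402 221 241
((421.71148681640625, -327.4630432128906), (49.06819534301758, 63.275081634521484), 86.76065826416016)
```

View pics/comp.png

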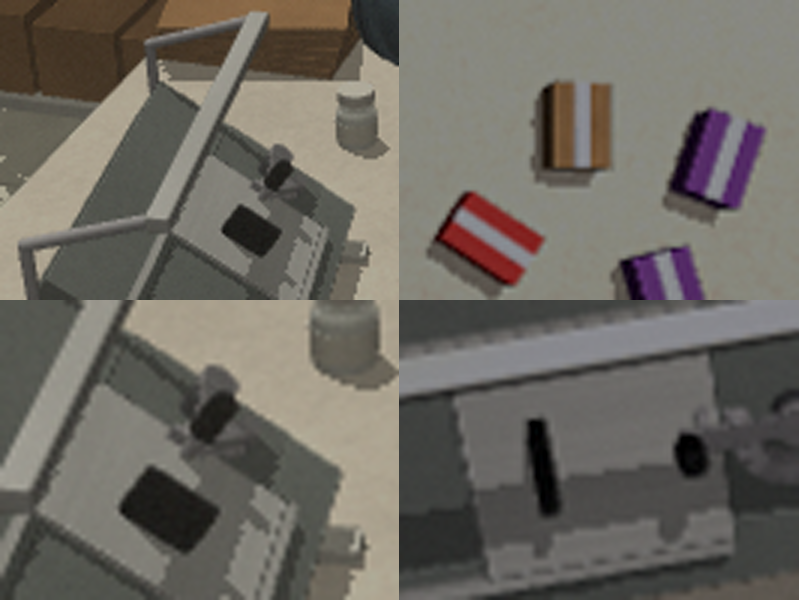

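The crop confirms the brown carton with its pale strip at top-view pixel ~(396,231). Its long axis runs roughly along world x. The black tab is at about (262,183) top and (248,216) side, and the knob at about (290,181) top and (257,196) side. Next I triangulate them.

```bash
python3 - <<'E'
from cam import *
import pickle
D=pickle.load(open("d0.pkl","rb"));T,S=D["top"],D["side"]
def blobs(d,x,y,w,h,th,amin=15):
    m=(d["img"][y:y+h,x:x+w].max(2)<th).astype(np.uint8)
    n,l,st,c=cv2.connectedComponentsWithStats(m)
    return [(np.round(c[i]+[x,y],2),st[i,4],st[i,:4]+[x,y,0,0]) for i in range(1,n) if st[i,4]>=amin]
for th in(35,45,55):
    print(th,"top",blobs(T,250,160,50,45,th)); print(" side",blobs(S,235,185,35,45,th))
# strip of carton
t=T["img"].astype(int);roi=t[217:247,382:410]
hsv=cv2.cvtColor(T["img"],cv2.COLOR_BGR2HSV)
for y in range(219,244,2): print(y,[tuple(hsv[y,x,1:]) [0] for x in range(383,407)])
# lamp bar bottom-edge: bright bluish pixels, fit centre line in image
g=T["img"].min(2)
pts=[]
for x in range(190,318,4):
    col=g[130:185,x].astype(float); ys=np.nonzero(col>col.max()-15)[0]+130; pts.append((x,ys.mean()))
p=np.polyfit(*zip(*pts),1); print("lamp",p,np.std([y-np.polyval(p,x) for x,y in pts]), T["img"][165,250])
for z in (250,300):
    a=onz(T,(195,np.polyval(p,195)),z);b=onz(T,(315,np.polyval(p,315)),z);v=a-b;print(z,a,b,"yaw",np.arctan2(-v[0],v[1]))
E
```

```text
35 top [(array([260.31, 183.3 ]), np.int32(71), array([258, 174,   6,  19])), (array([290. , 180.5]), np.int32(42), array([287, 177,   7,   8]))]
 side [(array([257.03, 198.35]), np.int32(34), array([254, 194,   7,   9])), (array([248.19, 216.83]), np.int32(164), array([239, 209,  19,  16]))]
45 top [(array([260.34, 183.45]), np.int32(77), array([258, 174,   6,  19])), (array([290.13, 180.62]), np.int32(47), array([287, 177,   7,   9])), (array([298.06, 185.22]), np.int32(18), array([297, 180,   3,  12]))]
 side [(array([257.25, 198.29]), np.int32(51), array([253, 194,   9,  10])), (array([248.25, 216.65]), np.int32(184), array([239, 209,  20,  16]))]
55 top [(array([260.38, 183.46]), np.int32(82), array([257, 174,   8,  20])), (array([290.17, 180.85]), np.int32(52), array([287, 177,   7,   9])), (array([298.24, 185.31]), np.int32(29), array([297, 180,   3,  13])), (array([288.48, 203.03]), np.int32(33), array([278, 201,  20,   4]))]
 side [(array([256.85, 197.88]), np.int32(65), array([252, 193,  11,  11])), (array([248.24, 216.7 ]), np.int32(192), array([239, 209,  20,  17]))]
219 
[... 4117 characters left out ...]
30), np.uint8(90), np.uint8(26), np.uint8(20), np.uint8(22), np.uint8(24)]
243 [np.uint8(22), np.uint8(41), np.uint8(36), np.uint8(38), np.uint8(35), np.uint8(35), np.uint8(35), np.uint8(32), np.uint8(34), np.uint8(33), np.uint8(36), np.uint8(44), np.uint8(44), np.uint8(46), np.uint8(44), np.uint8(30), np.uint8(8), np.uint8(9), np.uint8(16), np.uint8(17), np.uint8(19), np.uint8(15), np.uint8(15), np.uint8(19)]
lamp [-1.3038589e-01  1.9334813e+02] 2.11919878246955 [133 128 128]
250 [578.16604481 237.45996789 250.        ] [613.73400303 -76.90687876 250.        ] yaw 0.1126624676343428
300 [565.054863   225.53931066 300.        ] [598.84761592 -73.13741152 300.        ] yaw 0.11266246763434261
```

```bash
python3 - <<'E'
from cam import *
import pickle
D=pickle.load(open("d0.pkl","rb"));T,S=D["top"],D["side"]
tab,e1=tri(T,(260.35,183.45),S,(248.22,216.7)); kn,e2=tri(T,(290.1,180.6),S,(257.1,198.2))
print(tab,e1,kn,e2)
for yaw in(.1127,):
    Rf=Rn.from_euler('z',yaw)*Rn.from_euler('y',-np.radians(35)); F=Rf.as_matrix()
    print(yaw,"knob-tab face",F.T@(kn-tab),"expect 0 -85 19"); v=kn-tab
b1=tab-F@[2.5,30,82];b2=kn-F@[2.5,-55,101];print("bay",b1,b2)
print("top/side check knob-tab")
c=onz(T,(395.4,231.1),40);a=onz(T,(395.4,221),40);b=onz(T,(395.4,241),40);print("carton",c,"yaw",np.arctan2((a-b)[1],(a-b)[0]), np.linalg.norm(a-b))
for nm,uv in dict(jar=(399,178),big=(142,254)).items(): print(nm,onz(T,uv,75))
E
```

```text
[558.98646813  75.13436197 132.36783641] 0.26952282755237994 [562.13710718 -11.18112018 145.6661697 ] 0.8419474065670948
0.1127 knob-tab face [  2.24043772 -86.12222895  14.66549597] expect 0 -85 19
bay [607.06031919  50.38380747  63.76342769] [611.48054052  49.75469253  61.49787213]
top/side check knob-tab
carton [ 421.27095391 -331.64401592   40.        ] yaw -0.06007305761472081 61.55560950041024
jar [ 579.6514345 -342.7349063   75.       ]
big [364.35326254 432.94451297  75.        ]
```

```bash
python3 - <<'E'
from cam import *
import pickle
D=pickle.load(open("d0.pkl","rb"))
for n,(x,y,w,h),L in(("top",(170,90,180,150),55),("side",(160,130,130,170),35)):
    d=D[n];g=cv2.cvtColor(d["img"],cv2.COLOR_BGR2GRAY)
    for l in cv2.createLineSegmentDetector().detect(g)[0][:,0]:
        a,b=l[:2],l[2:]
        if np.hypot(*(a-b))>L and all(x<p[0]<x+w and y<p[1]<y+h for p in(a,b)):
            nn=np.cross(ray(d,a)[1],ray(d,b)[1]);v=np.cross(nn,[0,0,1]);v*=np.sign(v[1])
            print(n,np.round(l,1),"yaw",round(np.arctan2(-v[0],v[1]),4))
E
```

```text
top [177.  177.5 333.2 151.4] yaw 0.1496
top [322.9 145.5 189.  166.9] yaw 0.1426
top [187.  136.1 313.3 115.2] yaw 0.1496
top [203.2 216.  298.  200. ] yaw 0.1493
top [310.8 210.2 223.  224.9] yaw 0.1483
side [212.5 158.7 168.5 204.8] yaw 0.0046
side [249.6 295.2 191.  259.6] yaw 1.1504
side [219.9 212.8 253.2 144.4] yaw 0.1481
side [283.2 166.7 246.9 165.1] yaw -1.4177
side [187.2 215.8 214.  170.9] yaw 0.1426
side [230.6 176.2 213.1 210.6] yaw 0.1493
side [285.  229.2 270.6 284.4] yaw 0.1499
side [171.8 220.2 219.3 212.5] yaw -1.0022
side [222.5 217.2 262.5 242.8] yaw 1.0459
side [181.9 286.3 224.4 287.8] yaw -1.3508
side [241.9 292.8 196.8 288.7] yaw -1.4282
```

```bash
cat > fr.py <<'E'
from cam import *
import time
YAW=0.149
Rf=Rn.from_euler('z',YAW)*Rn.from_euler('y',-np.radians(35)); F=Rf.as_matrix()
tab=np.array([559.0,75.1,132.4]); kn=np.array([562.1,-11.2,145.7])
BAY=(0.6*(tab-F@[2.5,30,82])+0.4*(kn-F@[2.5,-55,101]))
SGN=1   # sign of tool y along face y
def W(p): return BAY+F@np.array(p,float)          # face coords (bay_floor) -> world
def fc(p): return F.T@(np.array(p)-BAY)
def tool(s=None):                                  # tool square to the face, closing along face y
    s=SGN if s is None else s
    z=-F[:,2];y=s*F[:,1];return Rn.from_matrix(np.c_[np.cross(y,z),y,z]).as_euler('xyz')
def down(yaw,s=None):                              # tool down, closing across carton (its y)
    s=SGN if s is None else s
    z=np.array([0,0,-1.]);y=s*np.array([-np.sin(yaw),np.cos(yaw),0]);return Rn.from_matrix(np.c_[np.cross(y,z),y,z]).as_euler('xyz')
def knob(th):                                      # knob middle, face coords
    lift=np.interp(th,[0,.08,.85,1.25],[0,0,12,8])
    return np.array([2.5-65*np.sin(th),-120+65*np.cos(th),101+lift])
CAR=np.array([421.3,-331.6]);CYAW=-0.06
E
python3 - <<'E'
from fr import *
from bench import robot
import pickle
D=pickle.load(open("d0.pkl","rb"))
print("BAY",BAY,"tab-based",tab-F@[2.5,30,82],"knob-based",kn-F@[2.5,-55,101])
T=W([2.5,30,82])
h=Rn.from_euler('z',YAW).apply([27,0,0])+[0,0,134]
for yy in(-150,100): print("lamp pred",[np.round(pix(D[n],T+h+F[:,1]*yy),1) for n in("top","side")])
for s in(1,-1):
  for nm,p,o in(("kn0",W(knob(0)+[0,0,60]),tool(s)),("kn",W(knob(0)-[0,0,14]),tool(s)),("kn1",W(knob(1.4)-[0,0,14]),tool(s)),("tabopen",W([2.5,165,70]),tool(s)),("car",[*CAR,7],down(CYAW,s)),("carup",[*CAR,200],down(CYAW,s)),("bay",W([-15,0,7]),tool(s)),("bayup",W([-15,0,150]),tool(s))):
    q=robot.inverse_kinematics(p,o);print(s,nm,np.round(p,0),None if q is None else np.round(q,2))
E
```

```text
BAY [608.44403469  51.8608461   62.89003574] tab-based [607.94042915  52.11044807  63.79559128] knob-based [609.19944299  51.48644315  61.53170244]
lamp pred [array([312.6, 152.6]), array([247.1, 153.1])]
lamp pred [array([216.7, 168.5]), array([227.1, 193.9])]
1 kn0 [527. -16. 196.] [-0.5  -0.08  2.15  0.61  0.65 -2.63]
1 kn [569. -10. 136.] [-0.42  0.1   2.16  0.76  0.47 -2.76]
1 kn1 [521. -71. 105.] [-0.66  0.11  2.26  0.96  0.53  3.11]
1 tabopen [546. 209. 122.] [ 0.19  0.16  2.13 -0.1   0.24 -1.44]
1 car [ 421. -332.    7.] [-0.87  0.47  1.81  0.    0.86 -2.39]
1 carup [ 421. -332.  200.] [-0.87  0.25  1.6   0.    1.3  -2.39]
1 bay [592.  49.  60.] [-0.24  0.29  2.19  1.2   0.24 -3.09]
1 bayup [511.  37. 177.] [-0.35 -0.09  2.22  0.57  0.54 -2.5 ]
-1 kn0 [527. -16. 196.] [-0.5  -0.08  2.15  0.61  0.65  0.51]
-1 kn [569. -10. 136.] [-0.42  0.1   2.16  0.76  0.47  0.38]
-1 kn1 [521. -71. 105.] [-0.66  0.11  2.26  0.96  0.53 -0.03]
-1 tabopen [546. 209. 122.] [ 0.19  0.16  2.13 -0.1   0.24  1.7 ]
-1 car [ 421. -332.    7.] [-0.87  0.47  1.81 -0.    0.86  0.76]
-1 carup [ 421. -332.  200.] [-0.87  0.25  1.6  -0.    1.3   0.76]
-1 bay [592.  49.  60.] [-0.24  0.29  2.19  1.2   0.24  0.05]
-1 bayup [511.  37. 177.] [-0.35 -0.09  2.22  0.57  0.54  0.64]
```

```bash
sed -i 's/^SGN=1/SGN=-1/' fr.py; python3 - <<'E'
s=open('fr.py').read()
a=s.index("def tool");b=s.index("def down")
s=s[:a]+'''def tool(tilt=35):                                # closing along face y, tilt 35 = square to the face
    M=(Rn.from_euler('z',YAW)*Rn.from_euler('y',-np.radians(tilt))).as_matrix()
    z=-M[:,2];y=SGN*M[:,1];return Rn.from_matrix(np.c_[np.cross(y,z),y,z]).as_euler('xyz')
def st(robot,m=""):
    print(m,"t",round(robot.current_t(),1),"face",np.round(fc(robot.current_tcp_pos()),1),"w",round(robot.current_gripper_width(),3),"f",np.round(robot.current_contact_force(),1),"ff",robot.current_finger_force(),flush=True)
def snap(robot,name,boxes=((("top"),230,130,110,90),("side",200,150,110,90))):
    o=[cv2.resize(robot.get_image(n)["img"][y:y+h,x:x+w],(400,int(400*h/w)),interpolation=cv2.INTER_CUBIC) for n,x,y,w,h in boxes]
    cv2.imwrite("pics/%s.png"%name,np.hstack(o))
'''+s[b:]
open('fr.py','w').write(s)
E
python3 - <<'E'
from fr import *
from bench import robot
robot.move_ptp([330,330,300],down(YAW))
robot.move_ptp(W(knob(0)+[0,0,110]),tool()); st(robot,"pre")
robot.move_gripper(0.5)
print(robot.move_linear(W(knob(0)+[0,0,20]),speed=150,f_stop=8)); st(robot)
print(robot.move_linear(W(knob(0)-[0,0,13]),speed=60,f_stop=8)); st(robot,"down")
robot.move_gripper(0.0); st(robot,"grip")
snap(robot,"grip1")
E
```

```text
pre t 3.5 face [  2.8 -54.5 211.1] w 1.003 f [ 0.1 -0.3 -0.9] ff 0.0
False
 t 5.2 face [  2.7 -55.  121.2] w 0.499 f [ 0.7  0.6 -0. ] ff 0.0
False
down t 5.9 face [  2.3 -54.8  87.7] w 0.502 f [0.3 0.1 0.2] ff 0.0
grip t 6.5 face [  3.1 -55.9  88.1] w 0.187 f [ 3.3 -4.2 -1. ] ff 30.00284045934677
```

View pics/grip1.png

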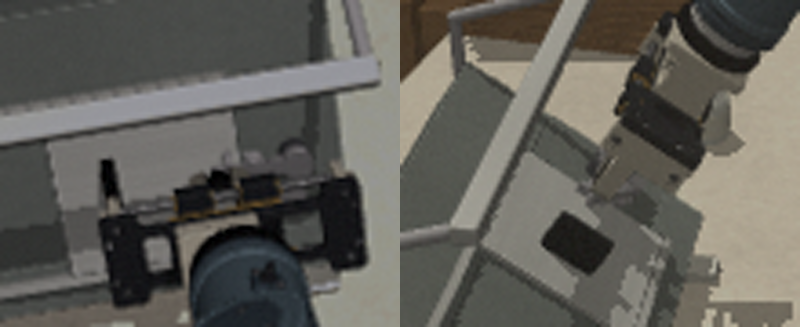

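The fingers hold the knob: the width reads 17.4 mm, and in the picture the fingers straddle it at left crop (217,180). Next I swing it along the cam.

```bash
python3 - <<'E'
from fr import *
from bench import robot
for th in np.r_[.08:1.45:11j]:
    robot.move_linear(W(knob(th)-[0,0,13]),speed=80)
    if th>0.4: print(round(th,2),np.round(F.T@robot.current_contact_force(),1),np.round(fc(robot.current_tcp_pos())-knob(th),1))
st(robot,"swung")
robot.move_gripper(0.45)
robot.move_linear(W(knob(1.45)+[0,0,60]),speed=150); st(robot,"off")
# over the tab
robot.move_linear(W([2.5,30,161]),tool(30),speed=200)
snap(robot,"sw1")
E
```

```text
0.49 [ 2.1 -2.6  2.8] [ -0.1   0.1 -12.9]
0.63 [3.3 0.8 1.2] [ -0.1   0.9 -13. ]
0.76 [2.3 4.3 1.8] [ -0.8   1.7 -13.2]
0.9 [-2.1  5.7 11.4] [ -2.    2.8 -13.1]
1.04 [-8.9  5.6 25.5] [ -3.6   3.5 -12.9]
1.18 [-19.9  -1.4  29.6] [ -5.7   3.  -13.1]
1.31 [-19.8   3.9  33.3] [ -7.1   4.8 -13.4]
1.45 [-30.5  -1.8  26.7] [ -9.5   4.5 -13.9]
swung t 9.5 face [ -71.5 -107.7   95.1] w 0.116 f [-39.6  -7.7   4.4] ff 33.52831318974495
off t 10.8 face [ -62.  -112.4  168.9] w 0.455 f [ 0.2 -0.7  0.1] ff 0.0
```

View pics/sw1.png

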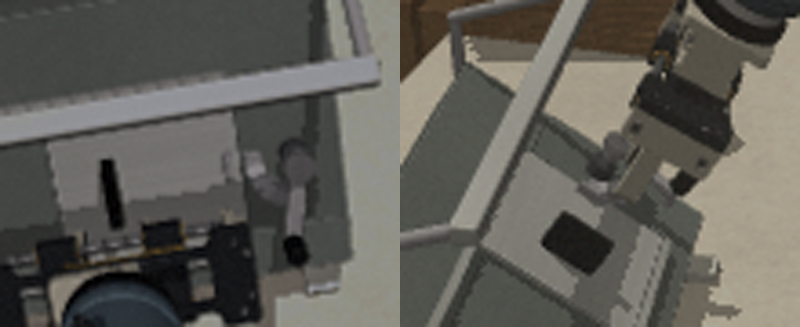

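The picture shows the lever now pointing down the slope, with the knob at left crop (294,250), i.e. over the cam. Now the hatch.

```bash
python3 - <<'E'
from fr import *
from bench import robot
o=tool(30)
print(robot.move_linear(W([2.5,30,110]),o,speed=120,f_stop=8))
print(robot.move_linear(W([2.5,30,71]),o,speed=60,f_stop=8)); st(robot,"at tab")
robot.move_gripper(0.0); st(robot,"grip")
try:
    print(robot.move_linear(W([2.5,170,72]),o,speed=70,f_stop=14)); st(robot,"slid")
    robot.move_gripper(0.45)
    robot.move_linear(fc(robot.current_tcp_pos())@F.T+BAY+F@[0,0,100],speed=150); st(robot,"off")
    snap(robot,"op1",(("top",180,110,150,120),("side",170,140,150,120)))
except Exception as e: print(repr(e))
E
```

```text
False
False
at tab t 13.2 face [ 2.4 30.1 70.9] w 0.449 f [ 0.2 -0.3  0.5] ff 0.0
grip t 13.8 face [ 2.7 29.9 71.2] w 0.129 f [-1.4 -1.   1.4] ff 30.000687539577484
True
slid t 15.5 face [  2.7 164.   71.1] w 0.127 f [-0.6 -2.   2.8] ff 30.001750588417053
off t 17.0 face [  1.9 163.3 170.9] w 0.449 f [ 0.6 -0.3 -0.5] ff 0.0
```

View pics/op1.png

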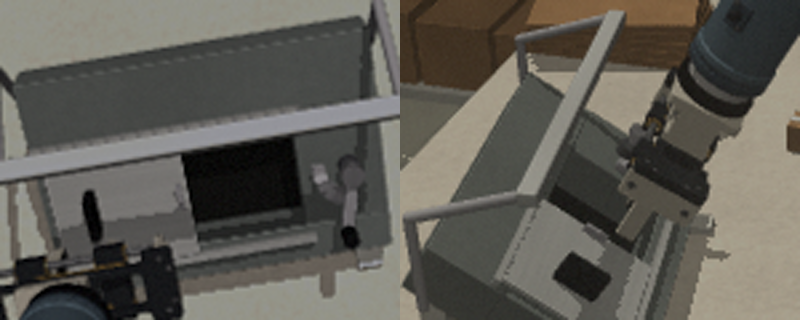

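The hatch is fully open, and the bay shows as the dark recess at left crop (243,180). The lever is clear of it. Now the carton.

```bash
python3 - <<'E'
from fr import *
from bench import robot
o=down(CYAW)
robot.move_ptp([400,0,300],down(0)); robot.move_ptp([*CAR,130],o)
robot.move_gripper(0.75)
print(robot.move_linear([*CAR,40],speed=200,f_stop=8), robot.move_linear([*CAR,8],speed=70,f_stop=8)); st(robot,"at")
robot.move_gripper(0.0); st(robot,"grip"); print(robot.current_tcp_pos())
robot.move_linear([*CAR,150],speed=150); st(robot,"up")
snap(robot,"car1",(("top",330,170,120,96),("side",280,140,120,96)))
E
```

```text
False False
at t 21.3 face [-230.  -351.3   93.6] w 0.75 f [ 0.1 -0.2 -0.3] ff 0.0
grip t 21.9 face [-229.4 -351.7   94. ] w 0.472 f [ 0.1 -0.6  1.7] ff 30.000234246253967
[ 421.47088608 -331.87291591    8.28604301]
up t 23.0 face [-149.2 -350.7  209.5] w 0.475 f [ 0.8 -0.5 -1.8] ff 29.999569058418274
```

View pics/car1.png

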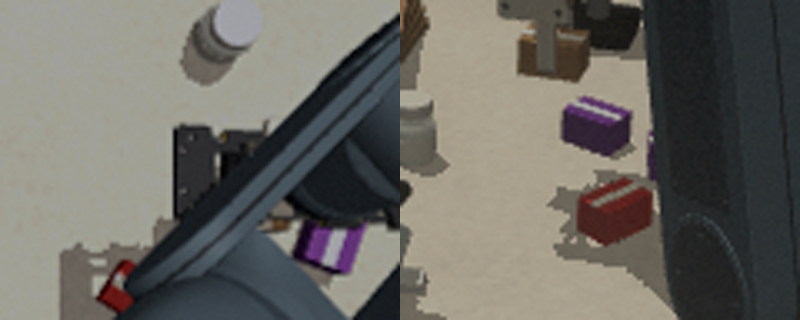

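The carton is gripped: width 44 mm, and it hangs in the fingers at right crop (553,52). Now to the bay.

```bash
python3 - <<'E'
from fr import *
from bench import robot
o=tool(33)
robot.move_ptp([400,-200,280],down(0)); robot.move_ptp(W([-15,0,180]),o); st(robot,"over")
print(robot.move_linear(W([-15,0,75]),o,speed=150,f_stop=10)); st(robot)
print(robot.move_linear(W([-15,0,8]),o,speed=50,f_stop=6)); st(robot,"in")
E
```

```text
over t 24.9 face [-14.6  -1.2 179.6] w 0.47 f [-0.   0.7 -1.8] ff 29.999701380729675
False
 t 25.7 face [-14.6  -0.5  75.1] w 0.472 f [-0.  -0.6 -1.2] ff 29.999683499336243
True
in t 26.9 face [-15.8   0.1  10.9] w 0.47 f [ 0.4 -1.   1.4] ff 29.999699592590332
```

```bash
python3 - <<'E'
from fr import *
from bench import robot
robot.move_gripper(0.68); robot.sleep(0.2); st(robot,"rel")
robot.move_linear(W([-15,0,120]),speed=120); robot.sleep(.2); st(robot,"out")
robot.move_linear(W([2.5,150,190]),tool(30),speed=250)
snap(robot,"in1",(("top",180,110,150,120),("side",170,140,150,120)))
E
```

```text
rel t 27.6 face [-16.8   0.6  11.1] w 0.678 f [ 0.1 -0.6 -0.9] ff 0.0
out t 28.9 face [-1.550e+01  1.000e-01  1.194e+02] w 0.679 f [ 0.5  0.8 -0. ] ff 0.0
```

View pics/in1.png

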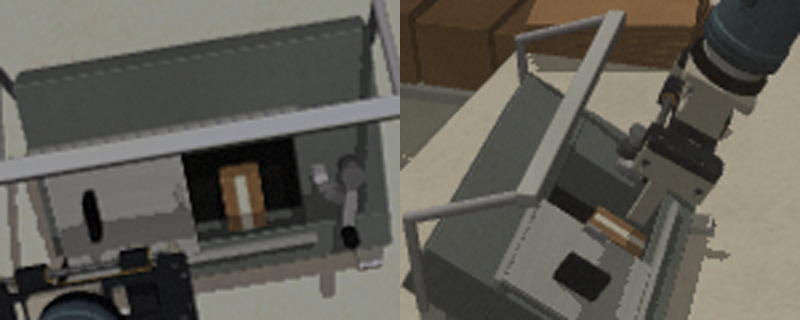

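The carton lies in the bay (left crop (241,195)), let go. Now I shut the hatch.

```bash
python3 - <<'E'
from fr import *
from bench import robot
o=tool(30)
robot.move_gripper(0.5)
print(robot.move_linear(W([2.5,164,110]),o,speed=150,f_stop=8),robot.move_linear(W([2.5,164,71]),o,speed=60,f_stop=8))
robot.move_gripper(0.0); st(robot,"grip")
print(robot.move_linear(W([2.5,22,72]),o,speed=70,f_stop=15)); st(robot,"shut")
robot.move_gripper(0.5)
robot.move_linear(W([2.5,30,160]),speed=150)
robot.move_linear(W([2.5,110,170]),speed=200)
def blob(d,x,y,w,h,th):
    m=(d["img"][y:y+h,x:x+w].max(2)<th).astype(np.uint8);n,l,s,c=cv2.connectedComponentsWithStats(m)
    return [(np.round(c[i]+[x,y],1).tolist(),int(s[i,4])) for i in range(1,n) if s[i,4]>8]
T=robot.get_image("top");S=robot.get_image("side")
print("top",blob(T,295,170,40,50,40),"tab",blob(T,245,165,40,40,40))
for th in(1.25,1.4,1.5): k=W(knob(th));print(th,"pred",pix(T,k),pix(S,k))
print("side",blob(S,250,180,50,40,40)); st(robot)
snap(robot,"shut1",(("top",230,130,110,90),("side",200,150,110,90)))
E
```

```text
False False
grip t 32.6 face [  2.6 164.   71.1] w 0.125 f [-0.4  0.3  1.4] ff 30.000227093696594
True
shut t 34.3 face [ 2.5 29.  71.1] w 0.131 f [1.4 3.2 1. ] ff 30.002736747264862
top [([310.9, 198.7], 47)] tab [([260.4, 183.2], 74), ([246.2, 200.2], 23), ([260.1, 201.5], 66)]
1.25 pred [308.24104125 198.80303871] [277.51316224 199.56759018]
1.4 pred [311.52841348 198.9937646 ] [278.60621144 198.4529082 ]
1.5 pred [313.73748361 198.86752235] [279.12901221 197.55724614]
side [([274.3, 192.0], 320), ([252.1, 216.2], 37)]
 t 36.4 face [  2.1 109.4 169.4] w 0.497 f [-0.8  0.2  0.2] ff 0.0
```

View pics/shut1.png

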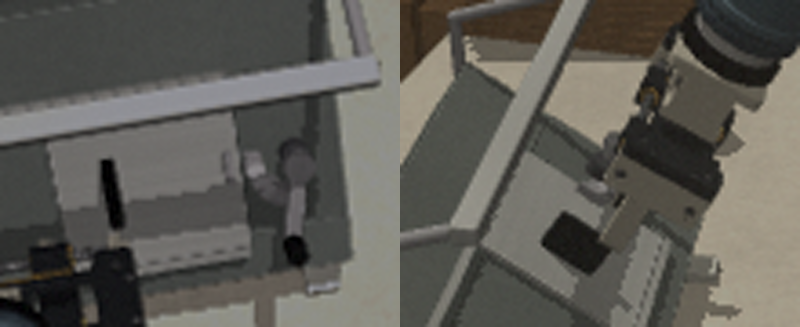

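The hatch is shut, with the tab at face y 29. The knob sits at about 1.37 rad (top px (310.9,198.7)). The grip slipped off the round knob on the way out, so for the return I push with closed fingers from behind.

```bash
python3 - <<'E'
from fr import *
from bench import robot
o=tool()
robot.move_gripper(0.0)
def tgt(th,dz=-11,k=1.0): return W(knob(th)+[-17*np.cos(th)*k,-27*np.sin(th)*k,dz])
robot.move_linear(tgt(1.37,70,1.25),o,speed=250)
print(robot.move_linear(tgt(1.37,-11,1.25),o,speed=100,f_stop=6)); st(robot,"beside")
for th in np.r_[1.3:0.1:11j]:
    r=robot.move_linear(tgt(th),o,speed=70,f_stop=20)
    print(round(th,2),r,np.round(F.T@robot.current_contact_force(),1))
    if r: break
st(robot,"end")
E
```

```text
False
beside t 39.7 face [ -65.2 -139.9   98.2] w 0.01 f [ 0.7 -0.2  0.7] ff 0.0
1.3 False [-0.   0.4 -0.9]
1.18 False [ 0.3 -2.5  2. ]
1.06 False [0.2 0.2 0.4]
0.94 False [-1.3 -0.8  1.6]
0.82 False [0.5 0.  0.7]
0.7 False [-0.1  1.  -0.8]
0.58 False [-0.1  0.2  0.2]
0.46 False [-0.4 -0.2  1.1]
0.34 False [-0.2  0.7 -0.1]
0.22 False [ 0.6 -0.3  0.4]
0.1 False [ 0.2 -0.1  0.2]
end t 42.8 face [-21.  -58.   90.3] w 0.008 f [ 0.1 -0.1  0.3] ff 0.0
```

```bash
python3 - <<'E'
from fr import *
from bench import robot
p=fc(robot.current_tcp_pos())
robot.move_linear(W(p+[-20,0,100]),speed=200)
robot.move_linear(W(p+[-40,-120,130]),speed=250)
snap(robot,"lat1",(("top",230,130,110,90),("side",200,150,110,90)))
T=robot.get_image("top");S=robot.get_image("side")
for th in(0,.1,1.2): print(th,pix(T,W(knob(th))),pix(S,W(knob(th))))
for d,x,y,w,h in((T,280,165,40,45),(S,235,185,35,45)):
    m=(d["img"][y:y+h,x:x+w].max(2)<40).astype(np.uint8);n,l,s,c=cv2.connectedComponentsWithStats(m)
    print([(np.round(c[i]+[x,y],1).tolist(),int(s[i,4])) for i in range(1,n) if s[i,4]>8])
st(robot)
E
```

```text
0 [290.02145886 180.90974062] [257.14560808 197.87421586]
0.1 [290.4514733  183.00419521] [258.98327067 198.89339545]
1.2 [307.18630314 198.70969013] [277.15505233 199.76694971]
[([290.1, 181.4], 43)]
[([258.0, 198.5], 49), ([248.2, 216.6], 174)]
 t 44.3 face [ -61.  -176.   219.7] w 0.003 f [0.2 0.4 0.3] ff 0.0
```

View pics/lat1.png

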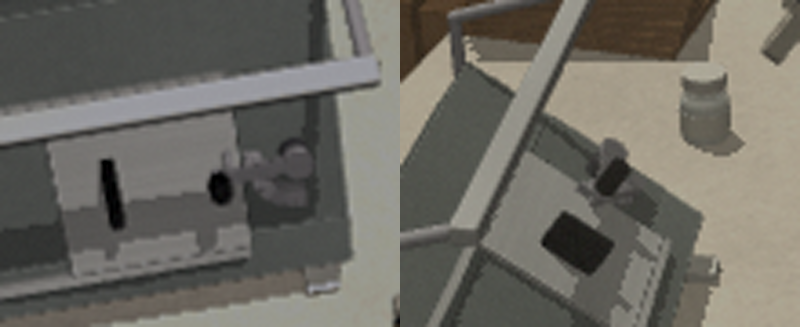

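The knob now sits at top px (290.1,181.4) against 180.6 at the start, so the latch is at roughly 0.04 rad. I give it a gentle seating push, then hand in.

```bash
python3 - <<'E'
from fr import *
from bench import robot
o=tool()
robot.move_linear(W([-30,-55,190]),o,speed=250)
print(robot.move_linear(W([-30,-55,92]),o,speed=150,f_stop=6))
print(robot.move_linear(W([-6,-55,92]),o,speed=40,f_stop=7)); st(robot,"push")
robot.move_linear(W([-35,-55,92]),o,speed=100)
robot.move_linear(W([-55,-55,190]),o,speed=200)
robot.move_linear(W([-95,-175,220]),o,speed=250)
for n,x,y,w,h in(("top",280,165,40,45),("side",235,185,35,45)):
    d=robot.get_image(n);m=(d["img"][y:y+h,x:x+w].max(2)<40).astype(np.uint8);k,l,s,c=cv2.connectedComponentsWithStats(m)
    print([(np.round(c[i]+[x,y],1).tolist(),int(s[i,4])) for i in range(1,k) if s[i,4]>8])
st(robot)
E
```

```text
False
True
push t 46.2 face [-12.8 -54.1  92.2] w 0.007 f [-5.1 -3.3  0.4] ff 2.1797887980937958
[([290.0, 180.5], 42)]
[([257.2, 198.2], 46), ([248.2, 216.7], 174)]
 t 48.0 face [ -95.2 -173.   219.2] w 0.003 f [0.2 0.6 0.3] ff 0.0
```

The knob is back exactly at its starting pixels, so the latch is at about 0. The tab is also at its shut position.

```bash
python3 -c "
from bench import robot
print(robot.hand_in())"
```

```text
the job is handed in; nothing more can be done
None
```

The carton is in the bay, the hatch is shut, and the latch lever is home in its low notch; I handed the job in after about 48 s of robot time, and no verdict was returned.

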